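Square up to the tick, then hold the automatic centre punch on the hole centre

ROBOT

A 6-joint arm with a two-finger parallel gripper is mounted at the origin on a cart in front of the work surface, level with it; the furniture and walls round the work are solid. World frame = base frame: x ahead of the robot, y to its left, z up, the work surface at z = 0. Lengths are in m, angles in rad, forces in N, time in s.
With the tool pointing down it reaches from about 0.25 to 0.775 m from the base axis. Payload 4 kg.
Tool frame: the origin (TCP) lies midway between the tips of the shut fingers; the grasp point (between the pads) lies 19 mm behind it; z points along the fingers, y is the direction in which the jaws open and shut (so a half turn about z gives the same grasp; the last joint's range is limited). The gripper opens to 94 mm and grips with 3 to 60 N. Pads are 16 mm wide; open, the fingers measure 119 mm over their backs; the gripper's body (75 mm by 177 mm) begins 78 mm behind the grasp point.
Start: joints at [-1.268, 0.087, 1.371, -0, 1.684, -0.103], TCP at [0.217, -0.505, 0.206] pointing down, gripper open.
Joint ranges: [-3.1, 3.1], [-0.76, 2.03], [0.27, 2.55], [-1.08, 4.22], [0.17, 2.65], [-2.57, 2.57]. Speed limits (rad/s): [2.79, 2.79, 3.14, 3.14, 3.14, 3.14].

INTERFACE

Orientations are given as [roll, pitch, yaw] about the fixed x, y, z axes, in that order (R = Rz(yaw) Ry(pitch) Rx(roll)).
In Python, from bench import get_obs, snapshot, ticket gives the robot as it stands.
- The arm moves only by the shell command python3 -m creep 'ROWS' [OPENING]. ROWS is JSON, a list that holds one entry, the list of rows, each a list of 4 numbers: the shift along the tool's x, y, z in mm, then the turn about the tool's z in degrees. A call has 1 to 8 rows; each row shifts and turns the commanded pose from where the row before left it, along the tool's axes as they then stand; what a row does not reach is not made up. A row lasts 1/8 s, in which the tool goes at most 62.5 mm and 10.7 degrees, less where a joint would pass 70% of its speed; a pose out of reach is approached as far as the arm can. A call with a gripper value outside its range is refused whole. OPENING is the opening, from 0 (shut) to 1 (fully open), set as the call begins (- or left out, the last holds). The fingers move at their own pace and stop on an object; the grip force is fixed at half the most. Time passes only in rows, so rows that do not move let the fingers close. It gives the time, the measured TCP pose, the force and the opening at its end, in the units of the state.
- get_obs(): the state, without advancing time (a new reading comes with each control period).
- snapshot(name): name is "scene" or "top" or "wrist"; returns a dict with "color" (384x512x3 uint8, red, green, blue), "depth" (384x512 float32, m along the optical axis (not along the pixel's ray), 0 where there is no reading), "fx", "fy", "cx", "cy" (pixels), "distortion" ([k1, k2, p1, p2, k3] as OpenCV has them; the pictures are not rectified), "extrinsics" (4x4, takes a point from world to camera coordinates). Camera axes: x right, y down, z forward; pixel columns grow to the right and rows downward; lengths in m; the calibration is good to about 2 mm. A picture is of the moment at which its call begins.
- ticket.close_job(): hands the job in, once; it reports no verdict.
The state is a dict: "time": time; "joint_positions": joint angles; "qvel": joint speeds; "joint_torque": joint torques, N m; "tool_pos": TCP position; "ee_rot": TCP orientation; "wrist_force": force on the tool from outside, world axes, zero at the start; "wrist_torque": the same for the moment, N m; "width": finger opening in m.
Only numpy, scipy, OpenCV 4.12 (cv2) and the standard library are available. Lean on these libraries where they do the work, as an engineer would, in place of code of your own. Each camera call takes 0.05 s, during which the arm holds its last target. There are 200 camera calls.

TASK

A hole is to be centre-punched in the dark port plate: lay the small try square with its stock flush against the plate's ticked edge and its blade flat on the plate, the blade's outer edge at the scribed tick, and let go of it. Then take the automatic centre punch (the longest tool in the wooden block) and set its point on the plate where the blade's outer edge meets the scribed line, upright and pressed lightly, so that its sprung point goes in part of the way but never so far that it fires. Do not shove the plate about, and finish while still holding the punch there, so that I can check the place before it is fired.

Things in the scene. Friction and masses are not known exactly. Their poses are not given: they have to be found in the camera images.
- port_plate: Dark steel plate, two big bores and six small holes, 120 (x) x 170 (y) x 10 mm, 1.2 kg, lying loose. Origin: centre of its underside, z up. Ticked edge: the long edge at x = -60, facing the robot to about 20 deg. Bright scribed marks on top, centred at y = +17: a 28 mm line along y at x = -26, and a 12 mm tick along x, running in from the ticked edge.
- plate_spot (a point): Middle of the scribed line, on the plate's top: 34 mm straight in from the tick, the wanted hole centre. Axes as the plate's.
- plate_tick (a point): Where the scribed tick meets the plate's ticked edge, on the plate's top. Axes as the plate's.
- square: Steel try square lying flat, 0.32 kg. Stock 24 (x) x 62 (y) x 23 mm high, graspable over its ends; origin: centre of its underside. Stop face x = +12. Blade 20 mm wide, 3 mm thick, runs 100 mm out of it along +x, over y = 11 to 31, z = 10 to 13; its outer edge is y = +31, level with the stock's end. Laid right its axes match the plate's: stock on the bench, blade on the plate, right of the tick.
- square_corner (a point): Point of the square where the blade's outer edge meets the stock's stop face, at the blade's underside: (12, 31, 10) mm in the square's frame. Axes as the square's. Laid right, it coincides with plate_tick.
- centre_punch: Automatic centre punch, 116 mm long, 0.1 kg, point down in one of the block's holes (any); it rises 76 mm above the block, its neighbours (plain punches) under 40. Origin: its point when not pressed; z up the tool. Nose 11 mm across; part-knurled body 16 mm across from z = 40 to 98, grip here; dark cap 18 mm across up to 116. In the block its shoulder (z = 40) rests on the block's top.
- punch_point (a point): The very point of the centre punch, at the end of its 5.6 mm spindle, a cone 4.5 mm long. It moves up into the tool as it is pressed in.
- spindle (a joint): How far the punch's sprung spindle is pressed into the tool, in m: 0 free, 0.010 fully in. The push at the point is about 2 N plus 1 N for each mm. The punch fires at 8.5 mm; lightly pressed is some 2 to 6 mm.
- tool_block: Wooden tool block fixed to the bench, 56 mm (x) by 144 mm (y), 52 mm high, with three upright 14 mm holes, 46 mm deep, at y = -50, 0 and +50 mm. Origin: centre of its underside. Grip the punch across the block's x, where nothing stands beside it.
Things that resemble listed ones, but are neither listed nor needed, are in the scene too. Several things have the shape of the square; the one meant has the colours described above.

How it is judged:
By the outcome, as a careful person would: the job done as asked, in the order asked, and still so for the second after the job is handed in, while the arm keeps its last pose, push and grip.
It also fails if it takes over 51 s, if anything falls off the work surface, if the arm or the gripper's body presses on something with over 40 N, if the wrist force passes 120 N, or if a joint passes its speed limit or range.

## Working session

There is one attempt and no reset: what is moved stays moved. The work goes in short steps, Python scripts to look and compute and a shell command to move; the robot and the scene stay as the last step left them, time stands still between calls to the robot, and variables do not carry over. Pictures are saved under pics/ and viewed, on a budget of 10 in all, crops included, one or two more only if the job needs it, and the job is handed in when it is done.

```bash
mkdir -p pics; ls; python3 - <<'E'
from bench import get_obs, snapshot
import cv2, numpy as np, pickle
o=get_obs(); print(o)
for n in ("top","scene"):
    s=snapshot(n); pickle.dump(s,open(n+'.pkl','wb'))
    print(n,s['fx'],s['fy'],s['cx'],s['cy'],s['distortion'],np.round(s['extrinsics'],3).tolist())
    cv2.imwrite(f'pics/{n}0.png',cv2.resize(s['color'][:,:,::-1],(800,600),interpolation=cv2.INTER_CUBIC))
E
```

```text
pics
{'time': 0.0, 'joint_positions': array([-1.26809510e+00,  8.79704646e-02,  1.37226629e+00, -2.92841399e-05,
        1.68360217e+00, -1.03089281e-01]), 'qvel': array([-5.17374546e-04, -7.45702244e-05, -1.94879780e-04,  7.06237070e-04,
        1.10275955e-03, -2.03061125e-03]), 'joint_torque': array([-1.48642739e-03, -3.40186644e+01, -3.02426112e+01,  7.17271375e-02,
        3.30818142e-02, -1.68929278e-04]), 'tool_pos': array([ 0.21693418, -0.5048023 ,  0.20428964]), 'ee_rot': array([-3.13935531e+00, -2.02205935e-04,  4.05787014e-01]), 'wrist_force': array([-0.50865974,  0.109717  ,  0.076305  ]), 'wrist_torque': array([0.05665166, 0.02738963, 0.00803684]), 'width': 0.09410392176413122}
top 384.3147073528575 384.3147073528575 255.38143888717667 192.85997789804614 [-0.0632078  0.         0.         0.         0.       ] [[0.004, -1.0, 0.001, -0.026], [-0.979, -0.004, -0.204, 0.539], [0.204, 0.0, -0.979, 1.236], [0.0, 0.0, 0.0, 1.0]]
scene 373.30687579958857 373.30687579958857 251.54266471261568 191.33533585735265 [-0.03570278  0.          0.          0.          0.        ] [[-0.48, -0.877, -0.017, 0.271], [-0.482, 0.28, -0.83, 0.31], [0.733, -0.39, -0.557, 0.916], [0.0, 0.0, 0.0, 1.0]]
```

View pics/top0.png

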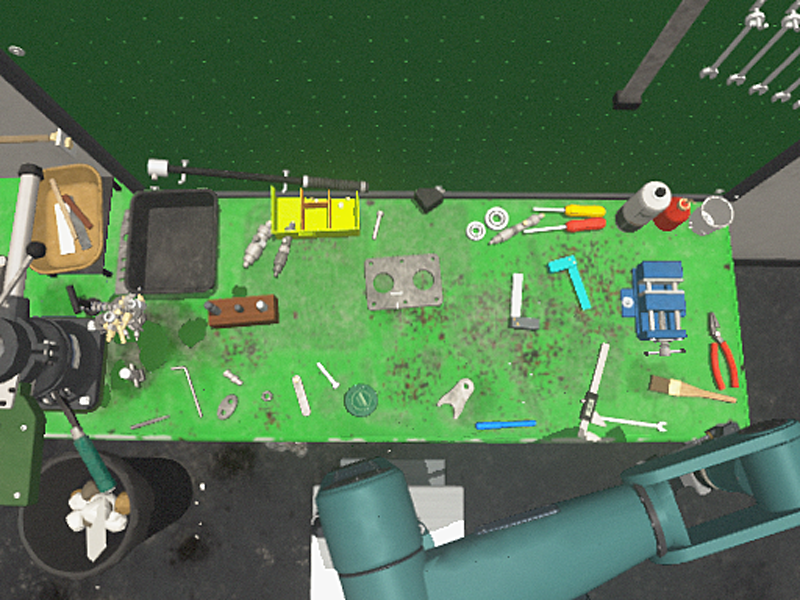

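View pics/scene0.png

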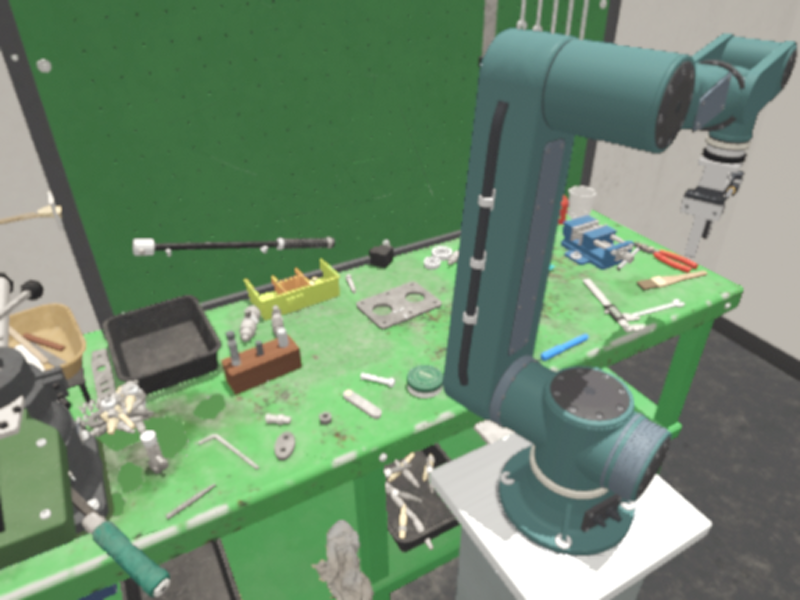

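The top view shows the plate at (403,282), with its tick at (397,305). Shapes like the square are the steel one with a grey stock at (522,300), the cyan one at (570,280) and a white/black one at (595,390). I choose the steel one at (522,300). The block is at (242,310), and its tall tool could be the one at (212,308) or the one at (262,305). I'll check both choices in a close crop.

```bash
cat > h.py <<'E'
import cv2, numpy as np, pickle
def K(s): return np.array([[s['fx'],0,s['cx']],[0,s['fy'],s['cy']],[0,0,1.]])
def cam(s): E=np.array(s['extrinsics']); return E[:3,:3],E[:3,3]
def at_z(s,uv,z):
    "world points at height z seen at native pixels uv"
    R,t=cam(s); uv=np.array(uv,float).reshape(-1,1,2)
    n=cv2.undistortPoints(uv,K(s),np.array(s['distortion'])).reshape(-1,2)
    d=np.c_[n,np.ones(len(n))]@R; c=-R.T@t
    return c+d*((np.reshape(z,-1)-c[2])/d[:,2])[:,None]
def cloud(s):
    h,w=s['depth'].shape; v,u=np.mgrid[:h,:w]
    n=cv2.undistortPoints(np.stack([u,v],-1).reshape(-1,1,2).astype(float),K(s),np.array(s['distortion'])).reshape(-1,2)
    R,t=cam(s); P=np.c_[n,np.ones(len(n))]*s['depth'].reshape(-1,1)
    return ((P-t)@R).reshape(h,w,3)
def proj(s,P):
    R,t=cam(s); return cv2.projectPoints(np.array(P,float).reshape(-1,1,3),cv2.Rodrigues(R)[0],t,K(s),np.array(s['distortion']))[0].reshape(-1,2)
E
python3 - <<'E'
from h import *
T=pickle.load(open('top.pkl','rb'));S=pickle.load(open('scene.pkl','rb'))
f=.64
for n,p,z in [('plate',(403,282),.01),('tick',(397,305),.01),('sqcorner',(512,318),.01),('bladetip',(513,274),.013),('stockR',(538,323),.023),('cyan',(570,280),.01),('block',(242,310),.052)]:
    print(n,np.round(at_z(T,[(p[0]*f,p[1]*f)],z)[0],3))
for n,s in (('top',T),('scene',S)):
    C=cloud(s); m=(C[...,2]>.07)&(C[...,2]<.15)&(s['depth']>0)
    m&=(C[...,0]>.3)&(C[...,0]<.6)&(C[...,1]>.2)&(C[...,1]<.45)
    k,l,st,ce=cv2.connectedComponentsWithStats(m.astype(np.uint8))
    for i in range(1,k):
        if st[i,4]>3: print(n,ce[i]/f,st[i,4],np.round(C[l==i].mean(0),3),C[l==i][:,2].max())
a=T['color'][175:220,125:185];b=T['color'][160:215,320:385];c=S['color'][195:255,135:200];d=T['color'][160:205,228:288]
g=[cv2.resize(i,(390,290),interpolation=cv2.INTER_CUBIC) for i in (a,b,c,d)]
cv2.imwrite('pics/c1.png',np.vstack([np.hstack(g[:2]),np.hstack(g[2:])])[:,:,::-1])
E
```

```text
plate [ 0.593 -0.032  0.01 ]
tick [ 0.541 -0.019  0.01 ]
sqcorner [ 0.512 -0.274  0.01 ]
bladetip [ 0.612 -0.28   0.013]
stockR [ 0.499 -0.329  0.023]
cyan [ 0.6   -0.409  0.01 ]
block [0.52  0.315 0.052]
top [211.29807692 306.28004808] 52 [0.516 0.365 0.109] 0.13242017860833458
top [260.08064516 304.03225806] 31 [0.527 0.269 0.084] 0.092039666076129
top [236.85661765 306.43382353] 17 [0.522 0.319 0.08 ] 0.08719114479458713
scene [231.13938053 344.02654867] 113 [0.51  0.373 0.102] 0.1284554837316088
scene [281.32440476 334.26339286] 42 [0.52  0.274 0.081] 0.08871287245477147
scene [257.68229167 344.27083333] 24 [0.517 0.324 0.077] 0.08329910448640337
```

View pics/c1.png

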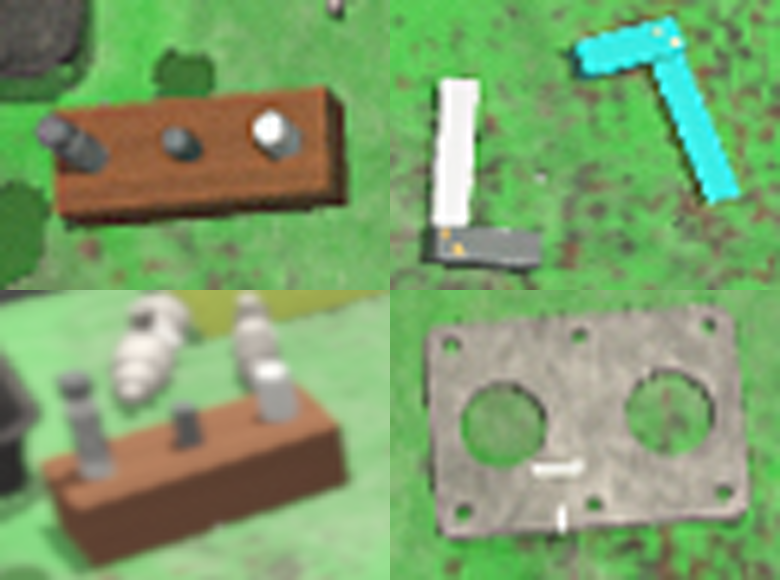

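The crop confirms both choices. The steel square with the grey stock has its blade on the left, and the punch with the dark cap is in the block's left hole, with its top at z≈0.13. I'm moving above the square.

```bash
python3 -m creep '[[[48,-10,0,0],[48,-10,0,0],[48,-10,0,0],[48,-10,0,0],[48,-10,0,0],[48,-10,0,0],[40,-10,0,0],[0,0,0,10]]]'; python3 -m creep '[[[0,0,0,10],[0,0,0,5],[0,0,0,0],[0,0,0,0]]]'
python3 - <<'E'
from bench import snapshot,get_obs
from h import *
s=snapshot('wrist');pickle.dump(s,open('w1.pkl','wb'))
R,t=cam(s);print('cam',-R.T@t,R[2]); o=get_obs();print(o['tool_pos'],o['ee_rot'])
cv2.imwrite('pics/w1.png',cv2.resize(s['color'][:,:,::-1],(800,600)))
E
```

```text
time: 1.1
tool_pos: [0.4927, -0.3091, 0.2044]
ee_rot: [-3.14, 0.0, 0.231]
wrist_force: [-1.1, -0.8, 0.2]
width: 0.0937
time: 1.6
tool_pos: [0.4907, -0.3115, 0.2051]
ee_rot: [-3.141, 0.001, -0.029]
wrist_force: [0.9, 0.9, 1.3]
width: 0.0936
cam [ 0.56964523 -0.31404449  0.38423601] [-0.27281945  0.00836325 -0.9620289 ]
[ 0.49071855 -0.31152302  0.20522237] [-3.14134195e+00  3.49437300e-04 -2.96538466e-02]
```

View pics/w1.png

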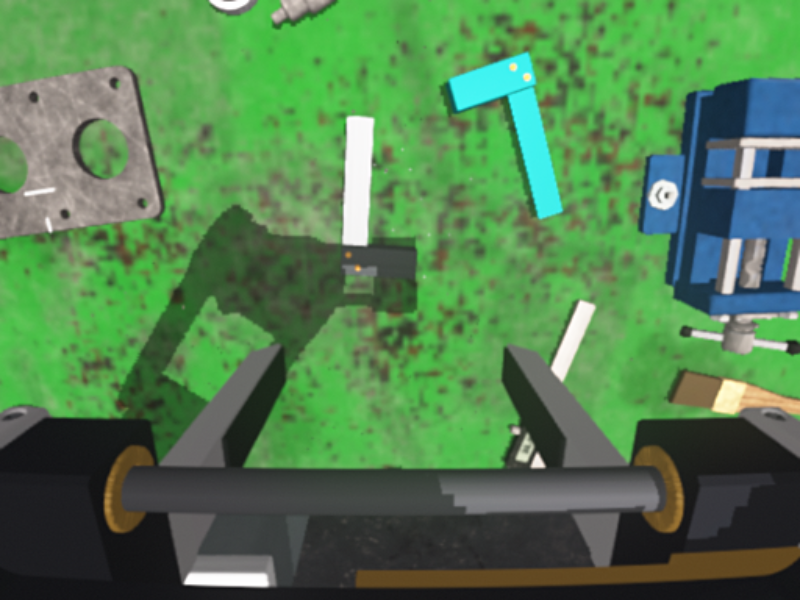

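The wrist view shows the square clearly: blade from (359,117) to (357,245), stock spanning x 343–416 at y≈260. The plate's right part, with tick and line, is at the left (48,225)/(40,191). I'll fit the blade.

```bash
cat >> h.py <<'E'
def blade(s,seed):
    "square pose from blade's bright area; seed native px. returns corner (12,31) xy, yaw, rect dims"
    hsv=cv2.cvtColor(s['color'],cv2.COLOR_RGB2HSV)
    m=((hsv[...,1]<60)&(hsv[...,2]>140)).astype(np.uint8)
    k,l=cv2.connectedComponents(m,connectivity=4); i=l[int(seed[1]),int(seed[0])]
    c=max(cv2.findContours((l==i).astype(np.uint8),cv2.RETR_EXTERNAL,cv2.CHAIN_APPROX_NONE)[0],key=len).reshape(-1,2)
    P=at_z(s,c,.013 if BZ is None else BZ)[:,:2].astype(np.float32)
    (cx,cy),(a,b),_=r=cv2.minAreaRect(P); B=cv2.boxPoints(r)
    e=B[1]-B[0] if np.linalg.norm(B[1]-B[0])>np.linalg.norm(B[2]-B[1]) else B[2]-B[1]
    e=e/np.linalg.norm(e); e=e*np.sign(e[0]); return np.array([cx,cy]),np.arctan2(e[1],e[0]),(a,b)
BZ=None
E
python3 - <<'E'
from h import *
s=pickle.load(open('w1.pkl','rb')); f=.64
c,y,d=blade(s,(359*f,180*f)); print(c,np.degrees(y),d)
e=np.array([np.cos(y),np.sin(y)]);n=np.array([-e[1],e[0]])
print('origin by blade',c-62*e/1e3-21*n/1e3)
# stock top face: dark grey, corners seen in picture
for p in [(343,246),(416,250),(416,275),(344,270)]: print(at_z(s,[(p[0]*f,p[1]*f)],.023)[0])
for p in [(24,194),(56,189),(46,217),(50,231),(127,67),(160,214)]: print('plate',p,np.round(at_z(s,[(p[0]*f,p[1]*f)],.01)[0],4))
E
```

```text
[ 0.56357157 -0.28446245] -5.6345863 (0.022127665579319, 0.1010497435927391)
origin by blade [ 0.49980928 -0.2992736 ]
[ 0.5139548  -0.27172176  0.023     ]
[ 0.50891335 -0.33063364  0.023     ]
[ 0.48819191 -0.33029295  0.023     ]
[ 0.49415582 -0.27137064  0.023     ]
plate (24, 194) [ 0.5661 -0.0018  0.01  ]
plate (56, 189) [ 0.5686 -0.0317  0.01  ]
plate (46, 217) [ 0.546  -0.0175  0.01  ]
plate (50, 231) [ 0.534  -0.0184  0.01  ]
plate (127, 67) [ 0.6583 -0.1093  0.01  ]
plate (160, 214) [ 0.544  -0.1187  0.01  ]
```

Blade and stock agree on the square: origin (0.500,-0.299), yaw −5.6°. Going down to grasp it.

```bash
python3 -m creep '[[[9,-12,0,4],[0,0,50,0],[0,0,50,0],[0,0,40,0],[0,0,30,0],[0,0,20,0],[0,0,10,0],[0,0,0,0]]]'; python3 -m creep '[[[0,0,0,0],[0,0,0,0],[0,0,0,0],[0,0,0,0],[0,0,0,0],[0,0,0,0]]]' 0.5; python3 -m creep '[[[0,0,0,0],[0,0,0,0],[0,0,0,0],[0,0,0,0]]]'
```

```text
time: 2.65
tool_pos: [0.4999, -0.2997, 0.005]
ee_rot: [-3.141, 0.001, -0.1]
wrist_force: [-0.9, -0.7, -0.1]
width: 0.0934
time: 3.4
tool_pos: [0.5005, -0.2998, 0.0061]
ee_rot: [3.142, -0.001, -0.1]
wrist_force: [0.1, 1.0, 4.3]
width: 0.0615
time: 3.9
tool_pos: [0.5005, -0.2998, 0.0061]
ee_rot: [3.141, -0.001, -0.1]
wrist_force: [-1.3, 1.2, 5.2]
width: 0.062
```

Gripped, width 62 mm. I'll lift it and carry it to a standoff just right of the plate's tick, then look.

```bash
python3 -m creep '[[[0,0,-20,0],[0,0,-40,0],[0,0,-40,0],[-10,-45,0,0],[-10,-45,0,0],[-10,-45,0,0],[-10,-45,0,0],[-7,-40,0,0]]]'; python3 -m creep '[[[0,0,0,-5],[0,0,0,-5.5],[0,0,0,0],[0,0,0,0],[0,0,0,0]]]'
python3 - <<'E'
from bench import snapshot,get_obs
from h import *
s=snapshot('wrist');pickle.dump(s,open('w2.pkl','wb'))
R,t=cam(s);print('cam',-R.T@t); o=get_obs();print(o['tool_pos'],o['ee_rot'],o['width'])
cv2.imwrite('pics/w2.png',cv2.resize(s['color'][:,:,::-1],(800,600)))
E
```

```text
time: 4.9
tool_pos: [0.4739, -0.0748, 0.1034]
ee_rot: [3.141, 0.003, -0.1]
wrist_force: [0.8, -0.9, -2.9]
width: 0.0616
time: 5.52
tool_pos: [0.4753, -0.0764, 0.105]
ee_rot: [-3.142, 0.001, 0.082]
wrist_force: [-0.1, 0.1, -3.3]
width: 0.0616
cam [ 0.55402424 -0.07014194  0.28411955]
[ 0.47535622 -0.07645489  0.105192  ] [3.14154427e+00 4.25366378e-04 8.19426311e-02] 0.0618808633753866
```

View pics/w2.png

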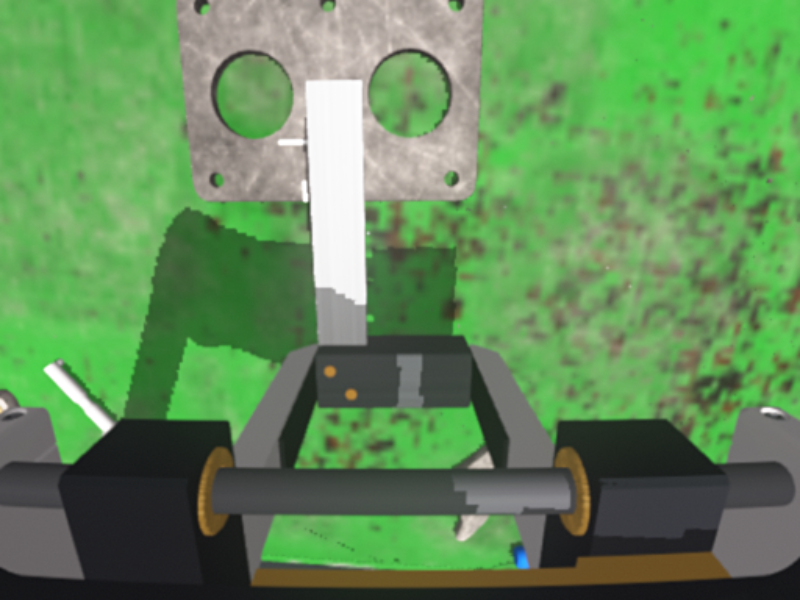

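The plate's ticked edge runs along row ≈200 from x=210 to 465. The tick is at (305,181–201), just left of the blade's outer edge at (306,82)–(318,345), and the line's left end is at (278,142). Next I'll fit the plate edge and the held blade.

```bash
cat >> h.py <<'E'
def plate(s,uL,uR,v0,v1,z=.01,white=None):
    "ticked edge fit: in columns uL..uR (native; list of ranges) find lowest unsaturated->green change between rows v0,v1"
    sat=cv2.cvtColor(cv2.GaussianBlur(s['color'],(3,3),0),cv2.COLOR_RGB2HSV)[...,1].astype(float)
    pts=[]
    for a,b in zip(uL,uR):
        for u in range(a,b):
            col=sat[v0:v1,u]; i=np.argmax(col>90)
            if i>0: pts.append((u,v0+i-1+(90-col[i-1])/(col[i]-col[i-1])))
    P=at_z(s,pts,z)[:,:2]
    v=cv2.fitLine(P.astype(np.float32),cv2.DIST_HUBER,0,.001,.001).ravel(); d=v[:2]*np.sign(v[1])
    return v[2:],d,np.degrees(np.arctan2(-d[0],d[1])),np.std((P-v[2:])@np.array([d[1],-d[0]]))
E
python3 - <<'E'
from h import *
s=pickle.load(open('w2.pkl','rb'));f=.64
p,d,y,sd=plate(s,[140,245],[184,288],110,145);print('edge',p,d,y,sd)
for q in [(304,181),(305,201),(278,142),(304,143)]: print(q,np.round(at_z(s,[(q[0]*f,q[1]*f)],.01)[0],4))
g=s['color'].max(2)[84:136,170:205]
np.set_printoptions(linewidth=250); print(g[::2])
import h; h.BZ=.112
# blade edge: left edge
for q in [(306,82),(311,200),(318,340),(362,82)]: print(q,np.round(at_z(s,[(q[0]*f,q[1]*f)],.112)[0],4))
C=cloud(s); print('blade z',C[int(150*f),int(335*f)],C[int(300*f),int(340*f)], 'plate z',C[int(170*f),int(250*f)],'bench',C[int(260*f),int(500*f)])
E
```

```text
edge [ 0.53455305 -0.02852265] [-0.08156297  0.9966682 ] 4.6784105 0.004132790299417793
(304, 181) [ 0.5453 -0.0178  0.01  ]
(305, 201) [ 0.5337 -0.0188  0.01  ]
(278, 142) [ 0.5663 -0.002   0.01  ]
(304, 143) [ 0.5669 -0.0171  0.01  ]
[[160 159 161 162 164 169 176 180 189 194 192 191 188 183 177 179 184 190 197 199 199 202 204 196 165 123 171 240 251 250 249 249 249 250 250]
 [161 162 164 174 179 189 189 187 191 192 185 179 175 179 184 186 186 187 190 194 198 200 204 205 181 127 159 235 251 250 249 249 249 249 250]
 [184 185 188 188 185 179 177 175 181 189 189 188 189 190 193 193 192 191 195 201 209 213 210 195 156 115 143 223 251 250 249 248 249 250 250]
 [177 180 181 180 179 182 181 201 249 255 255 255 255 255 255 255 255 255 255 255 255 255 255 255 228 194 197 234 251 250 249 248 248 249 249]
 [174 174 176 176 176 177 179 193 234 251 252 250 250 249 249 248 248 248 249 250 250 250 250 235 168 139 163 233 252 250 249 248 248 249 250]
 [187 179 180 184 183 175 169 167 172 176 182 188 194 197 198 205 208 197 184 174 170 174 178 156 108  87 123 221 253 251 249 248 248 249 250]
 [188 
[... 2471 characters left out ...]
134 142 151 155 147 133 118 105 100 103 107 110 112 114 114  95  73 130 241 252 249 248 247 247]
 [138 130 122 113 104  99 100  99 102 104 112 124 135 145 149 142 125 110  93  88  90  96 102 109 113 113  96  71 129 242 253 250 248 247 247]
 [133 124 118 111 104  98  95  94  91  93 100 114 129 142 148 143 131 116 104 102 106 115 123 129 132 128 102  75 129 240 252 249 248 247 247]]
(306, 82) [ 0.5829 -0.0368  0.112 ]
(311, 200) [ 0.5418 -0.0402  0.112 ]
(318, 340) [ 0.486  -0.0449  0.112 ]
(362, 82) [ 0.5844 -0.0566  0.112 ]
blade z [ 0.5604385  -0.04819598  0.11316411] [ 0.50380849 -0.05269138  0.11250986] plate z [0.55003067 0.01430406 0.01017893] bench [ 0.50621561 -0.14310507 -0.00094121]
```

Plate found: tick (0.5338,−0.0188), yaw 4.7°. The line comes out 33–34 mm in from the tick, as it should. Held blade yaw is 4.8°. I'll go to 8 mm short of contact and 5 mm high, then look close.

```bash
python3 -m creep '[[[22,-11,0,0],[21.5,-10.5,0,0],[0,0,40,0],[0,0,30,0],[0,0,16,0],[0,0,8,0],[0,0,0,0],[0,0,0,0]]]'
python3 - <<'E'
from bench import snapshot,get_obs
from h import *
s=snapshot('wrist');pickle.dump(s,open('w3.pkl','wb'))
o=get_obs();print(o['tool_pos'],o['ee_rot'],o['wrist_force'])
a=s['color'][90:240,130:330]
cv2.imwrite('pics/w3.png',cv2.resize(a[:,:,::-1],(800,600),interpolation=cv2.INTER_CUBIC))
E
```

```text
time: 6.58
tool_pos: [0.5182, -0.0515, 0.0129]
ee_rot: [3.141, -0.003, 0.083]
wrist_force: [-0.1, -0.0, -3.4]
width: 0.062
[ 0.51817258 -0.05150171  0.01290846] [ 3.14068566e+00 -2.69808764e-03  8.27863289e-02] [ 0.839641    0.1346409  -4.24741557]
```

View pics/w3.png

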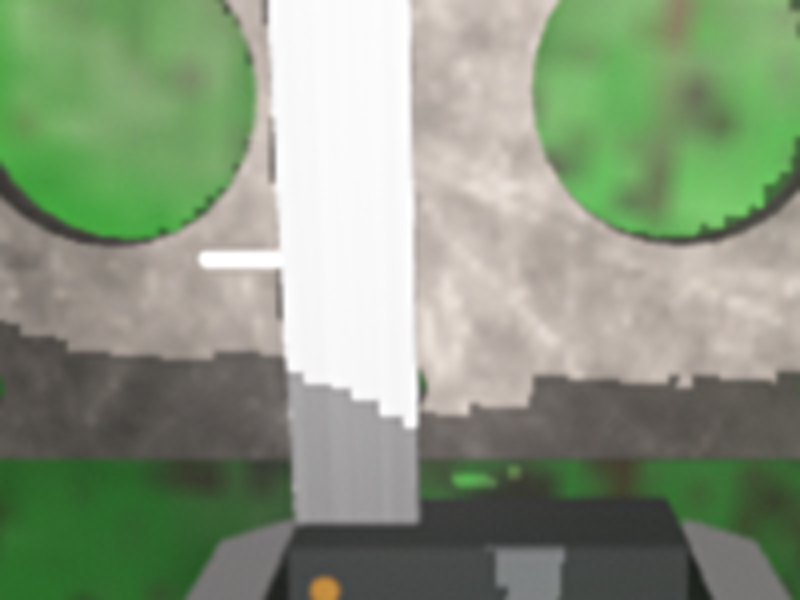

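The blade is over the plate with its outer edge at x≈281 (crop, row 260). The line's left end shows at (199,260), and the plate's edge is at row ≈459. The tick itself is hidden under the blade. The line's end is 14 mm from the wanted blade edge, so I'll measure from that.

```bash
cat >> h.py <<'E'
def rel(s,orig,zt,lineend,edgepts,edgesL):
    "crop px (scale 4, orig) -> in-plate-frame offsets; lineend on z=.01, blade edge pts on z=zt, plate edge pts on .01"
    nat=lambda q: np.array(q,float)/4+np.array(orig)-.375
    E_=at_z(s,nat(edgesL),.01)[:,:2]; v=cv2.fitLine(E_.astype(np.float32),2,0,.001,.001).ravel(); d=v[:2]*np.sign(v[1]); n=np.array([d[1],-d[0]])
    L=at_z(s,nat([lineend]),.01)[0,:2]; B=at_z(s,nat(edgepts),zt)[:,:2]
    b=B[1]-B[0]; b=b*np.sign(b[0])
    print('plate yaw',np.degrees(np.arctan2(n[1],n[0])),'blade yaw',np.degrees(np.arctan2(b[1],b[0])))
    b/=np.linalg.norm(b); tick=v[2:]+d*((L-v[2:])@d-.014)
    print('line end in from edge (34):',(L-tick)@n,'tick',tick)
    c=B[0]+b*((tick-B[0])@b); print('blade edge left of tick by mm:',1e3*(c-tick)@d)
    return tick,n,d
E
python3 - <<'E'
from h import *
s=pickle.load(open('w3.pkl','rb'))
tick,n,d=rel(s,(130,90),.0198,(199,260),[(270,20),(290,380)],[(40,459),(150,459),(270,459),(560,459),(700,459),(790,459)])
# stop face: stock top-front edge
P=at_z(s,[((298+0)/4+130-.375,524/4+90-.375),((420)/4+130-.375,523/4+90-.375)],.0198)[:,:2]; print('blade/stock junction to edge mm',1e3*(P-tick)@n)
P=at_z(s,[(430/4+130-.375,498/4+90-.375),(665/4+130-.375,499/4+90-.375)],.0298)[:,:2]; print('stock top far edge to plate edge mm',1e3*(P-tick)@n)
C=cloud(s);print('z blade',C[90+80,130+87],C[90+40,130+87], 'stock',C[90+128,130+140],'plate',C[90+80,130+60])
E
```

```text
plate yaw 4.7139006 blade yaw 5.3402367326512215
line end in from edge (34): 0.03330441696110303 tick [ 0.53435993 -0.01817468]
blade edge left of tick by mm: -1.5621870769163602
blade/stock junction to edge mm [-7.72855953 -7.53921424]
stock top far edge to plate edge mm [0.35367562 0.16642098]
z blade [ 0.56039717 -0.02694795  0.01969637] [ 0.58437645 -0.02575698  0.02012455] stock [ 0.53031366 -0.06271536  0.01514777] plate [ 0.55693393 -0.00849724  0.00982553]
```

```bash
cat >> h.py <<'E'
def edges(s,r0,r1,cmid,zt,thr=232):
    "left & right blade edges per row, sub-pixel, as fitted yaw + point"
    g=s['color'].min(2).astype(float); out=[]
    for sg in (-1,1):
        pts=[]
        for r in range(r0,r1):
            u=cmid
            while g[r,u+sg]>thr: u+=sg
            a,b=g[r,u],g[r,u+sg]; pts.append((u+sg*(a-thr)/(a-b),r))
        P=at_z(s,pts,zt)[:,:2]; v=cv2.fitLine(P.astype(np.float32),cv2.DIST_HUBER,0,1e-4,1e-4).ravel(); b=v[:2]*np.sign(v[0])
        res=(P-v[2:])@np.array([-b[1],b[0]])
        out.append((v[2:],np.degrees(np.arctan2(b[1],b[0])),np.median(abs(res))*1e3))
    return out
E
python3 - <<'E'
from h import *
s=pickle.load(open('w3.pkl','rb'))
for t in (215,225,235):
  o=edges(s,95,180,217,.0198,t)
  (a,ya,ra),(b,yb,rb)=o; n=np.array([-np.sin(np.radians(ya)),np.cos(np.radians(ya))]); print(t,o,'width',(a-b)@n)
g=s['color'].min(2); np.set_printoptions(linewidth=200)
for r in (100,130,155,170): print(g[r,194:240])
print(g[150:160,174:204])
E
```

```text
215 [(array([ 0.57350224, -0.01574882], dtype=float32), np.float32(5.1155753), np.float64(0.14593485271397474)), (array([ 0.5825548 , -0.03502718], dtype=float32), np.float32(4.9552326), np.float64(0.056355342582543634))] width 0.020008747
225 [(array([ 0.58175695, -0.01513701], dtype=float32), np.float32(4.935288), np.float64(0.1307253565288884)), (array([ 0.5787432 , -0.03518626], dtype=float32), np.float32(4.819024), np.float64(0.04018573697062579))] width 0.019715646
235 [(array([ 0.580606  , -0.01534676], dtype=float32), np.float32(5.0564127), np.float64(0.11293831458567845)), (array([ 0.5729291 , -0.03547541], dtype=float32), np.float32(4.655308), np.float64(0.04703828566739179))] width 0.019373698
[170 164 174 226 248 250 250 249 248 249 250 250 250 249 250 251 251 251 250 250 251 251 251 250 250 251 251 251 251 252 251 251 249 250 251 252 253 252 219 174 173 174 175 178 184 185]
[185 184 177 136 148 240 252 250 249 248 248 249 249 248 248 249 251 251 250 250 250 250 250 250 250 250 250 250 250 250 251 250 249 248 249 250 252 251 236 202 188 188 189 191 191 192]
[255 255 255 2
[... 888 characters left out ...]
255 255 255 255 255 255 255 255 255 255 255 255 255 255 255 255 255 255 250 248 248]
 [158 159 163 163 159 185 249 255 255 255 255 255 255 255 255 255 255 255 255 255 255 255 255 255 255 255 255 250 248 248]
 [155 156 161 160 159 164 208 243 250 250 249 248 248 248 248 248 248 248 248 248 249 250 250 250 248 243 246 249 249 248]
 [157 159 158 156 154 155 164 178 186 187 187 187 188 189 188 189 192 193 192 191 190 191 191 190 181 168 218 245 249 248]
 [160 159 155 152 150 152 153 157 159 162 165 167 170 172 169 172 175 179 178 173 169 165 162 160 152 138 206 244 249 249]
 [163 159 155 151 150 151 154 156 161 164 169 171 175 177 176 178 184 189 187 178 172 165 161 158 148 139 204 246 250 249]]
```

```bash
python3 -m creep '[[[0,-1,3,0.2],[3,0,2.5,0],[3,0,0,0],[0.5,0,0,0],[0,0,0,0],[0,0,0,0]]]'; python3 -m creep '[[[0.4,0,0,0],[0,0,0,0],[0,0,0,0]]]';python3 -m creep '[[[0.4,0,0,0],[0,0,0,0],[0,0,0,0]]]'
python3 - <<'E'
from bench import snapshot,get_obs
from h import *
s=snapshot('wrist');pickle.dump(s,open('w4.pkl','wb'))
o=get_obs();print(o['tool_pos'],o['ee_rot'],o['wrist_force'])
a=s['color'][90:240,130:330]
cv2.imwrite('pics/w4.png',cv2.resize(a[:,:,::-1],(800,600),interpolation=cv2.INTER_CUBIC))
E
```

```text
time: 7.38
tool_pos: [0.5238, -0.0497, 0.006]
ee_rot: [3.141, -0.001, 0.079]
wrist_force: [-0.1, 0.9, -2.3]
width: 0.0615
time: 7.75
tool_pos: [0.5238, -0.0497, 0.0061]
ee_rot: [3.141, 0.0, 0.079]
wrist_force: [-0.7, -0.9, -1.0]
width: 0.0617
time: 8.12
tool_pos: [0.524, -0.0497, 0.006]
ee_rot: [3.141, 0.0, 0.079]
wrist_force: [-3.0, -1.0, -0.8]
width: 0.0621
[ 0.52410715 -0.04965545  0.00605193] [3.14148075e+00 2.60387933e-04 7.95190581e-02] [-1.93705786 -0.38149383 -0.27610252]
```

View pics/w4.png

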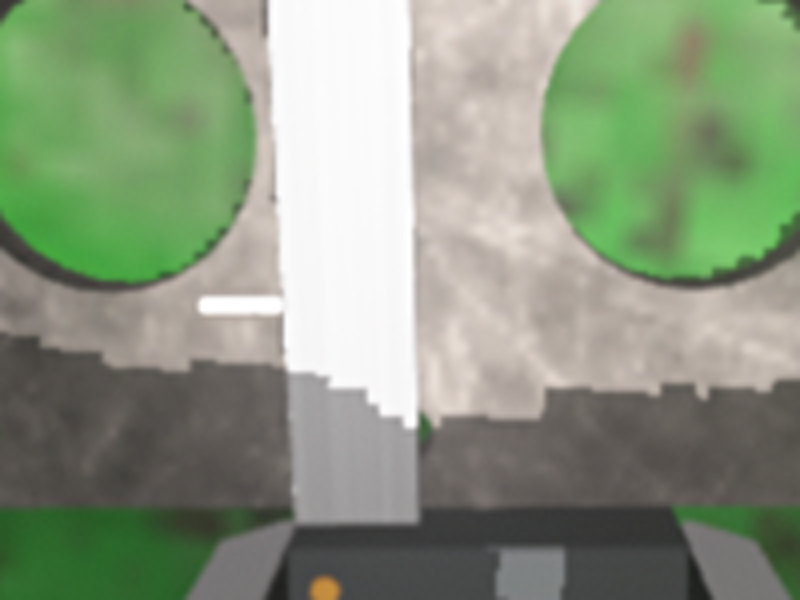

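Here the stock's face reaches the plate's edge (row ≈507) and the force is about −2 N, so they are touching. The line shows from (199,305) to (283,305). Measuring the blade's side offset.

```bash
cat >> h.py <<'E'
def lineend(s,u0,u1,v0,v1):
    "left end of scribed line, half-level, native px"
    g=s['color'].min(2).astype(float)[v0:v1,u0:u1]; r=np.argmax(g[:,-4:].sum(1)); 
    w=np.clip(g[:,-8:].mean(1)-200,0,None); row=(w*np.arange(v0,v1)).sum()/w.sum()
    c=g[r]; i=np.argmax(c>208); return u0+i-(c[i]-208)/(c[i]-c[i-1]),row
E
python3 - <<'E'
from h import *
s=pickle.load(open('w4.pkl','rb'));print(s['color'].min(2)[190:218:3,190:210])
for zt in (.013,.0138):
  u=lineend(s,172,198,158,175); o=edges(s,95,180,217,zt,225); print(u,o)
  E_=at_z(s,[((q[0])/4+130-.375,q[1]/4+90-.375) for q in [(40,507),(250,507),(130,507)]],.01); v=E_[0]-E_[1]; print('edge y',E_[:,0])
  ya=np.radians(4.7); n=np.array([np.cos(ya),np.sin(ya)]); d=np.array([-n[1],n[0]])
  L=at_z(s,[u],.01)[0,:2]; a,yaw,_=o[0]; b=np.array([np.cos(np.radians(yaw)),np.sin(np.radians(yaw))])
  c=a+b*((L-a)@n/(b@n)); print('line end to blade edge along line mm (14):',1e3*(L-c)@d,'L in from edge',1e3*(L-E_[2,:2])@n, L)
C=cloud(s); print(C[170,217],C[120,217])
# right edge check
a,yaw,_=o[1];b=np.array([np.cos(np.radians(yaw)),np.sin(np.radians(yaw))]);c=a+b*((L-a)@n/(b@n)); print('to right edge (34)',1e3*(L-c)@d)
E
```

```text
[[ 90  88  87  90  90  93  95  97  98  98  94 105 149 165 167 164 161 160
  161 161]
 [ 89  87  89  90  94  97  98  98  98  94  90 108 158 169 166 162 160 159
  160 161]
 [ 87  89  90  91  90  90  93  95  96  92  90  99 133 157 163 163 159 159
  159 160]
 [ 86  87  86  85  88  88  91  94  97  96  94  98 125 152 163 162 159 158
  158 158]
 [ 88  90  93  98  97  93  92  92  91  94  95 100 121 149 162 161 159 156
  157 157]
 [ 85  86  86  88  88  90  92  94  98 101 107 107 118 149 160 162 159 156
  157 157]
 [ 81  84  84  84  84  85  88  91  95  97  98  99 105 143 160 161 158 156
  155 155]
 [ 77  77  78  78  78  83  85  87  89  90  92  91 109 157 165 162 157 154
  154 153]
 [ 77  76  78  81  84  87  83  82  82  81  85  86  95 130 152 159 157 154
  154 154]
 [ 57  58  55  58  59  57  56  56  55  56  54  54  65 110 146 158 157 154
  152 153]]
(np.float64(179.26984126984127), np.float64(165.77238590410167)) [(array([ 0.5906413 , -0.01322032], dtype=float32), np.float32(4.7752266), np.float64(0.09008041225773322)), (array([ 0.5884677 , -0.03323004], dtype=float32), np.float32(4.525342), np.float64(0.04024491858868532))]
edge y [0.53104553 0.53387217 0.5322714 ]
line end to blade edge along line mm (14): 13.664298906217395 L in from edge 33.331947633914936 [ 0.56661019 -0.00151593]
(np.float64(179.26984126984127), np.float64(165.77238590410167)) [(array([ 0.59069765, -0.01336121], dtype=float32), np.float32(4.7752986), np.float64(0.08966979898353969)), (array([ 0.5885342 , -0.03327794], dtype=float32), np.float32(4.5253263), np.float64(0.040057412621307))]
edge y [0.53104553 0.53387217 0.5322714 ]
line end to blade edge along line mm (14): 13.80941199590773 L in from edge 33.331947633914936 [ 0.56661019 -0.00151593]
[ 0.56637844 -0.0252839   0.01293846] [ 0.59608355 -0.0239705   0.01398281]
to right edge (34) 33.392952240696125
```

The corner is right to about 0.3 mm and the yaws agree, so I'll seat it, let go and rise.

```bash
python3 -m creep '[[[0,0,0.5,0],[0,0,0,0],[0,0,0,0]]]'; python3 -m creep '[[[0,0,0,0],[0,0,0,0],[0,0,0,0],[0,0,0,0]]]' 0.85;  python3 -m creep '[[[0,0,-10,0],[0,0,-20,0],[0,0,-40,0],[0,0,-50,0],[0,0,-50,0],[0,0,0,0],[0,0,0,0]]]'
python3 - <<'E'
from bench import snapshot,get_obs
from h import *
s=snapshot('wrist');pickle.dump(s,open('w5.pkl','wb'))
o=get_obs();print(o['tool_pos'],o['ee_rot'],o['wrist_force'])
a=s['color'][100:325,100:400]
cv2.imwrite('pics/w5.png',cv2.resize(a[:,:,::-1],(800,600),interpolation=cv2.INTER_CUBIC))
E
```

```text
time: 8.55
tool_pos: [0.5242, -0.0497, 0.006]
ee_rot: [3.141, 0.0, 0.08]
wrist_force: [-5.3, 0.1, 4.3]
width: 0.0616
time: 9.05
tool_pos: [0.5244, -0.0496, 0.0053]
ee_rot: [3.142, -0.0, 0.079]
wrist_force: [0.4, -0.1, -0.2]
width: 0.0796
time: 9.93
tool_pos: [0.524, -0.0496, 0.1754]
ee_rot: [3.142, -0.0, 0.079]
wrist_force: [0.2, -0.1, -0.8]
width: 0.0801
[ 0.52346637 -0.04946896  0.17423559] [-3.14102906e+00  2.15065793e-03  7.94235358e-02] [ 0.21129487 -0.57380875 -1.53427946]
```

View pics/w5.png

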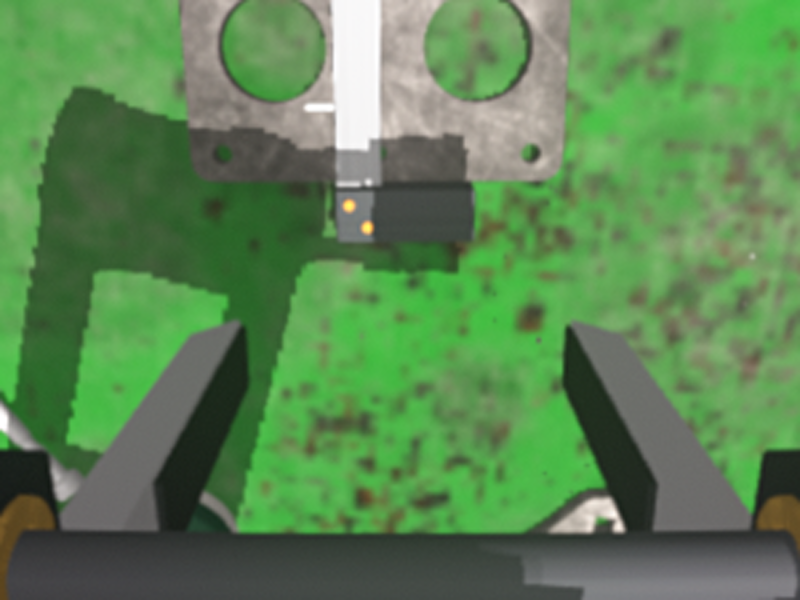

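The square lies flush on the plate edge, with its blade edge crossing the line at crop (334,107). The wanted spot is about (0.567,−0.015). Next is the punch: move over and turn the jaws across the block's x.

```bash
python3 -m creep '[[[3,-54,-8,0],[3,-54,-8,0],[3,-54,-8,0],[3,-54,-8,0],[3,-54,-8,0],[3,-54,-8,0],[3,-54,-8,0],[0,0,0,-10]]]'; python3 -m creep '[[[0,0,0,-10],[0,0,0,-10],[0,0,0,-10],[0,0,0,-10],[0,0,0,-10],[0,0,0,-10],[0,0,0,-10],[0,0,0,-10]]]' 1;python3 -m creep '[[[0,0,0,0],[0,0,0,0],[0,0,0,0]]]'
python3 - <<'E'
from bench import snapshot,get_obs
from h import *
s=snapshot('wrist');pickle.dump(s,open('w6.pkl','wb'))
o=get_obs();print(o['tool_pos'],o['ee_rot'],o['joint_positions'])
cv2.imwrite('pics/w6.png',cv2.resize(s['color'][:,:,::-1],(800,600),interpolation=cv2.INTER_CUBIC))
E
```

```text
time: 10.98
tool_pos: [0.5137, 0.3323, 0.2287]
ee_rot: [-3.142, 0.004, 0.264]
wrist_force: [0.2, -0.4, -0.2]
width: 0.0803
time: 11.98
tool_pos: [0.5144, 0.3284, 0.2286]
ee_rot: [-3.137, 0.002, 1.656]
wrist_force: [-0.5, 0.0, -0.2]
width: 0.0941
time: 12.35
tool_pos: [0.5151, 0.3287, 0.2309]
ee_rot: [-3.141, 0.0, 1.649]
wrist_force: [-0.7, 0.3, -0.3]
width: 0.0938
[0.51512401 0.32881531 0.23114736] [-3.14117828e+00  2.74458355e-04  1.64923826e+00] [ 4.75426665e-01  2.22096309e-01  1.16712122e+00 -9.44629761e-05
  1.75286338e+00  3.96967703e-01]
```

View pics/w6.png

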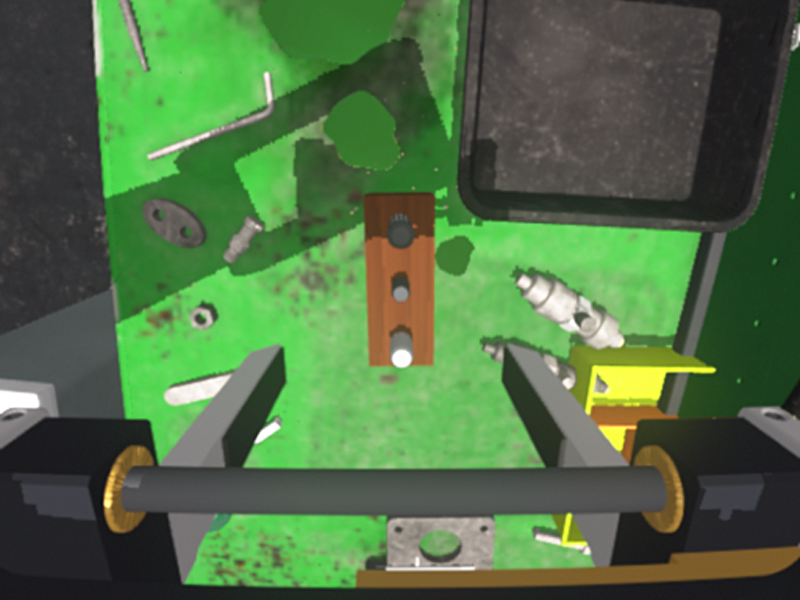

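The block is aligned with the tool. The punch's dark cap is at (400,235), with the neighbours at (401,290) and (401,352).

```bash
python3 - <<'E'
from h import *
s=pickle.load(open('w6.pkl','rb'));f=.64
C=cloud(s); m=(C[...,2]>.115)&(C[...,2]<.14)&(abs(C[...,1]-.37)<.03)&(abs(C[...,0]-.515)<.03)
v,u=np.nonzero(m);print('cap px',u.mean()/f,v.mean()/f,len(u),C[m].mean(0),C[m].max(0),C[m].min(0))
m=(C[...,2]>.122)&(C[...,2]<.14)&(abs(C[...,1]-.37)<.03)&(abs(C[...,0]-.515)<.03);print(C[m].mean(0),C[m].min(0),C[m].max(0))
B=at_z(s,np.array([(364,195),(432,194),(434,365),(369,366)])*f,.052);print(B.round(4));b=B.mean(0);print('block',b)
e=(B[0]+B[1]-B[2]-B[3])[:2];e/=np.linalg.norm(e);print('yaw',np.degrees(np.arctan2(-e[0],e[1])),'hole +50',b[:2]+.05*e, 'len',np.linalg.norm(B[0]-B[3]),np.linalg.norm(B[0]-B[1]))
h=b[:2]+.05*e; y=1.6492; d=h-[.5151,.3288]; print('tool dx,dy',1e3*(d@[np.cos(y),np.sin(y)]),1e3*(d@[np.sin(y),-np.cos(y)]))
E
```

```text
cap px 399.8641304347826 234.33176877470356 253 [0.51535992 0.37095198 0.12652287] [0.52368403 0.3789783  0.12982039] [0.50660289 0.36156641 0.11563417]
[0.51534026 0.37071692 0.1267738 ] [0.50660289 0.36156641 0.12200227] [0.52368403 0.3786007  0.12982039]
[[0.4868 0.3897 0.052 ]
 [0.5395 0.3946 0.052 ]
 [0.5557 0.2514 0.052 ]
 [0.4998 0.2461 0.052 ]]
block [0.52043622 0.32043444 0.052     ]
yaw 5.8118232363660605 hole +50 [0.51537314 0.37017743] len 0.14418107858295195 0.05290603879175413
tool dx,dy 41.228929310896184 3.513125537051533
```

```bash
python3 -m creep '[[[41.5,3.5,0,-1],[0,0,45,0],[0,0,50,0],[0,0,40,0],[0,0,20,0],[0,0,10,0],[0,0,0,0]]]'; python3 -m creep '[[[0,0,0,0],[0,0,0,0],[0,0,0,0],[0,0,0,0],[0,0,0,0],[0,0,0,0],[0,0,0,0],[0,0,0,0]]]' 0.05; python3 -m creep '[[[0,0,-10,0],[0,0,-40,0],[0,0,-40,0],[0,0,-30,0],[0,0,0,0],[0,0,0,0]]]'
```

```text
time: 13.28
tool_pos: [0.5159, 0.3707, 0.0672]
ee_rot: [3.141, -0.0, 1.667]
wrist_force: [-0.8, -1.0, 1.1]
width: 0.0942
time: 14.28
tool_pos: [0.5154, 0.3705, 0.0664]
ee_rot: [3.142, 0.0, 1.668]
wrist_force: [0.5, -0.4, 0.2]
width: 0.0171
time: 15.02
tool_pos: [0.5148, 0.3702, 0.185]
ee_rot: [-3.14, 0.001, 1.668]
wrist_force: [0.5, -0.1, -2.1]
width: 0.0166
```

Punch gripped (16.6 mm); its point should be 54.4 mm below the TCP. The cone is 1.9 mm in radius at the blade's top height, so I'll aim just clear of the edge. I'm carrying it to a hover.

```bash
python3 -m creep '[[[-54.5,2,0,0],[-54.5,2,0,0],[-54.5,2,0,0],[-54.5,2,0,0],[-54.5,2,0,0],[-54.5,2,0,0],[-54.5,2.8,0,0],[0,0,0,0]]]'; python3 -m creep '[[[0,0,40,0],[0,0,40,0],[0,0,20,0],[0,0,10,0],[0,0,0,0],[0,0,0,0]]]'
python3 - <<'E'
from bench import snapshot,get_obs
from h import *
s=snapshot('wrist');pickle.dump(s,open('w7.pkl','wb'))
o=get_obs();print(o['tool_pos'],o['ee_rot'])
a=s['color'][90:290,130:395]
cv2.imwrite('pics/w7.png',cv2.resize(a[:,:,::-1],(795,600),interpolation=cv2.INTER_CUBIC))
p=o['tool_pos'];print('expected tip px crop',(proj(s,[[p[0],p[1],p[2]-.0544]])[0]-[130,90])*3)
E
```

```text
time: 16.02
tool_pos: [0.566, -0.0114, 0.1835]
ee_rot: [-3.137, 0.0, 1.662]
wrist_force: [0.3, 0.4, -0.6]
width: 0.0165
time: 16.77
tool_pos: [0.5677, -0.0076, 0.0776]
ee_rot: [3.14, 0.0, 1.668]
wrist_force: [-0.4, -0.5, -0.4]
width: 0.0169
[ 0.56789712 -0.00767727  0.07782325] [3.13918741e+00 5.13144707e-04 1.66788123e+00]
expected tip px crop [366.84634133 351.33627724]
```

View pics/w7.png

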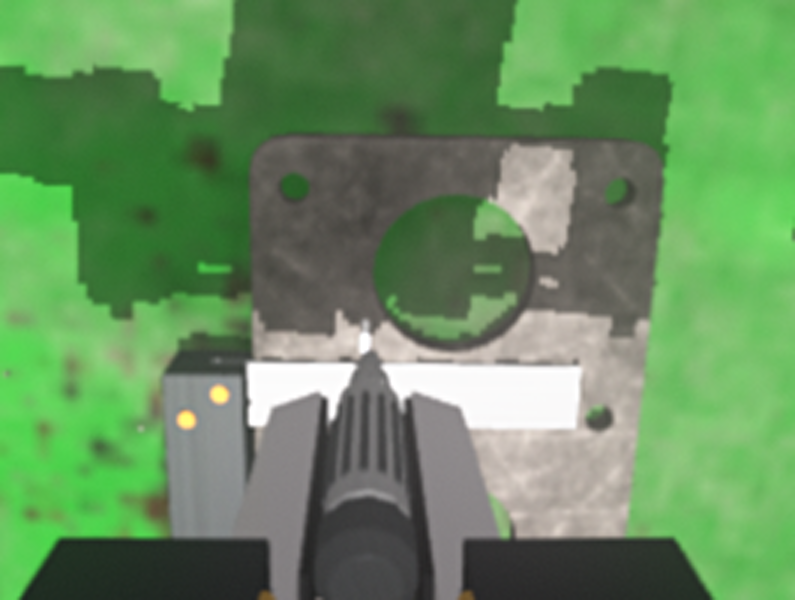

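The punch hangs at the spot: its nose ends at about (369,352) and the expected tip is at (367,351). The scribed line shows as a bright streak at (365,318–350), and the blade's outer edge is at row ≈363. I'll measure both.

```bash
python3 - <<'E'
from h import *
np.set_printoptions(linewidth=220)
s=pickle.load(open('w7.pkl','rb'));g=s['color'].min(2).astype(float)
print(s['color'].min(2)[194:214,243:263])
pts=[]
for r in range(197,207):
    w=np.clip(g[r,244:258]-g[r,244:258].min()-40,0,None)
    if w.sum()>0: pts.append(((w*np.arange(244,258)).sum()/w.sum(),r))
L=at_z(s,pts,.01); print('line pts',np.c_[pts,L[:,:2]].round(4))
# blade outer edge, top z .013: first bright row going down
E_=[]
for c in list(range(216,240))+list(range(270,318)):
    col=g[200:225,c]; i=np.argmax(col>225)
    if i>0: E_.append((c,200+i-(col[i]-225)/(col[i]-col[i-1])))
P=at_z(s,E_,.013)[:,:2]; v=cv2.fitLine(P.astype(np.float32),cv2.DIST_HUBER,0,1e-4,1e-4).ravel();b=v[:2]*np.sign(v[0])
print('edge pt',v[2:],'yaw',np.degrees(np.arctan2(b[1],b[0])),'y at x=.567:',v[3]+(.567-v[2])*b[1]/b[0])
print('line end proj (native)',proj(s,[[.5666,-.0015,.01]]))
# plate ticked edge
E_=[]
for r in list(range(150,200)):
    pass
E
```

```text
[[169 118  87  84  87  86  87  91  93  93  91  90  94  96  92  77  66  65  77  84]
 [177 126  94  88  85  87  89  93  99  99  93  91  93  96  94  81  74  67  64  72]
 [180 152 128  99  86  86  89 109 137 130 102  91  93  97 103 101  98  81  66  67]
 [185 177 166 121  98  97 102 131 177 171 118  92  92 106 139 150 146 110  76  66]
 [186 183 179 155 143 145 139 144 189 182 124  91  94 120 174 190 182 150 107  76]
 [188 187 190 190 191 191 178 157 187 176 119  96 123 150 185 195 192 180 152 107]
 [194 196 200 202 203 200 191 188 209 187 124 110 157 178 189 193 193 194 187 159]
 [198 199 201 203 202 197 203 239 255 243 174 144 173 184 186 188 192 194 197 192]
 [199 202 202 205 206 198 215 255 255 255 225 180 186 185 181 184 186 188 192 197]
 [198 203 207 211 213 203 220 255 255 255 232 187 188 186 179 179 181 180 182 190]
 [196 201 206 210 210 202 220 255 255 255 229 185 189 188 183 183 180 178 177 182]
 [190 194 197 197 195 191 218 255 255 255 216 180 188 192 192 189 186 182 183 184]
 [185 187 190 186 181 180 213 255 255 243 174 157 175 194 198 195 193 188 188 190]
 [180 179 181 176 174
[... 586 characters left out ...]
 1.970000e+02  5.640000e-01 -3.000000e-03]
 [ 2.491981e+02  1.980000e+02  5.648000e-01 -3.900000e-03]
 [ 2.488663e+02  1.990000e+02  5.646000e-01 -4.900000e-03]
 [ 2.491500e+02  2.000000e+02  5.649000e-01 -5.800000e-03]
 [ 2.494896e+02  2.010000e+02  5.653000e-01 -6.700000e-03]
 [ 2.510909e+02  2.020000e+02  5.668000e-01 -7.500000e-03]
 [ 2.511967e+02  2.030000e+02  5.670000e-01 -8.400000e-03]
 [ 2.511176e+02  2.040000e+02  5.671000e-01 -9.400000e-03]
 [ 2.510000e+02  2.050000e+02  5.670000e-01 -1.030000e-02]
 [ 2.507877e+02  2.060000e+02  5.669000e-01 -1.130000e-02]]
edge pt [ 0.5849166  -0.01374567] yaw 4.728275 y at x=.567: -0.015227588
line end proj (native) [[251.45772445 195.61673009]]
```

Line and blade edge agree with earlier: the crossing is at (0.5676,−0.0152). I'm shifting to 2 mm off the edge, clear of the cone, and going down to 2 mm above the plate.

```bash
python3 -m creep '[[[-5.4,-1,0,0],[0,0,6,0],[0,0,5,0],[0,0,0,0],[0,0,0,0],[0,0,0,0]]]'
python3 - <<'E'
from bench import snapshot,get_obs
from h import *
s=snapshot('wrist');pickle.dump(s,open('w8.pkl','wb'));S=snapshot('scene');T=snapshot('top');pickle.dump((S,T),open('st8.pkl','wb'))
o=get_obs();print(o['tool_pos'],o['ee_rot'],o['wrist_force'],o['joint_positions'])
a=s['color'][170:245,200:300]
p=o['tool_pos'];tip=[p[0],p[1],p[2]-.0544]; print('tip',tip,(proj(s,[tip])[0]-[200,170]+.5)*6)
b=cv2.resize(a,(600,450),interpolation=cv2.INTER_CUBIC)
cv2.imwrite('pics/w8.png',b[:,:,::-1])
E
```

```text
time: 17.58
tool_pos: [0.5667, -0.0132, 0.0656]
ee_rot: [3.141, 0.0, 1.668]
wrist_force: [-0.9, -0.4, 0.2]
width: 0.017
[ 0.56665106 -0.0132752   0.06564812] [3.14129125e+00 1.78167724e-04 1.66770519e+00] [-0.20474342 -0.70427285 -1.54692452] [-1.23380451e-01  1.92153171e-01  1.53448229e+00 -1.09332692e-04
  1.41462415e+00 -2.20272357e-01]
tip [np.float64(0.566651059424378), np.float64(-0.013275202252587949), np.float64(0.011248120153524367)] [316.35278085 224.54152962]
```

View pics/w8.png

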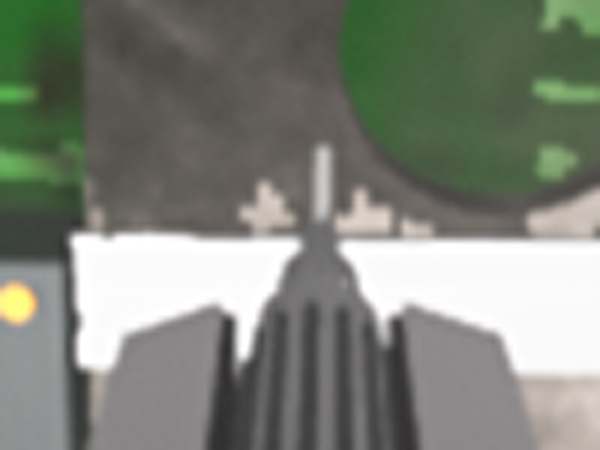

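The scribed line's visible part is at (323,145–220), the punch axis/tip is at about (318,224), and the blade's edge is at row ≈235. The tip is about 0.6 mm short in x, which agrees with the numbers. I'll correct that, then press in steps (viewing count is now 11).

```bash
python3 -m creep '[[[0,0.6,0,0],[0,0,0,0],[0,0,0,0]]]'; python3 -m creep '[[[0,0,1,0],[0,0,1,0],[0,0,0.5,0],[0,0,0,0],[0,0,0,0]]]'
```

```text
time: 18.1
tool_pos: [0.5672, -0.0132, 0.0655]
ee_rot: [3.142, 0.0, 1.668]
wrist_force: [0.5, -0.5, -0.9]
width: 0.0168
time: 18.73
tool_pos: [0.5674, -0.0132, 0.0633]
ee_rot: [3.141, 0.0, 1.668]
wrist_force: [0.3, 0.0, 1.0]
width: 0.0169
```

```bash
python3 -m creep '[[[0,0,1,0],[0,0,0.5,0],[0,0,0,0],[0,0,0,0]]]'; python3 -m creep '[[[0,0,1,0],[0,0,0.5,0],[0,0,0,0],[0,0,0,0],[0,0,0,0]]]'; python3 - <<'E'
from bench import get_obs,snapshot
import numpy as np
F=[];Z=[]
for i in range(10):
    snapshot('top'); o=get_obs(); F.append(o['wrist_force']); Z.append(o['tool_pos'])
print(np.mean(F,0),np.std(F,0),np.mean(Z,0))
E
```

```text
time: 19.23
tool_pos: [0.5673, -0.0132, 0.0617]
ee_rot: [3.141, 0.0, 1.668]
wrist_force: [-0.4, 0.1, 3.2]
width: 0.0167
time: 19.85
tool_pos: [0.5673, -0.0133, 0.0601]
ee_rot: [3.141, 0.0, 1.668]
wrist_force: [0.6, -0.1, 4.5]
width: 0.0166
[-0.23183008  0.08868499  4.62286832] [0.48906173 0.52658948 0.31786286] [ 0.5672185  -0.01321502  0.0600381 ]
```

The push is about 5.5 N, so the spindle is about 3.5–4.4 mm in, with no side force. Now a numeric check that the square and plate haven't moved, and one last look.

```bash
python3 - <<'E'
from bench import snapshot,get_obs
from h import *
s=snapshot('wrist');g=s['color'].min(2).astype(float)
E_=[]
for c in list(range(214,236))+list(range(275,310)):
    col=g[195:225,c]; i=np.argmax(col>228)
    if i>0: E_.append((c,195+i-(col[i]-228)/(col[i]-col[i-1])))
P=at_z(s,E_,.013)[:,:2]; v=cv2.fitLine(P.astype(np.float32),cv2.DIST_HUBER,0,1e-4,1e-4).ravel();b=v[:2]*np.sign(v[0])
p=get_obs()['tool_pos'];print('edge yaw',np.degrees(np.arctan2(b[1],b[0])),'edge y at tip x',v[3]+(p[0]-v[2])*b[1]/b[0],'tip',p)
a=s['color'][150:262,190:340]; cv2.imwrite('pics/w9.png',cv2.resize(a,(800,597),interpolation=cv2.INTER_CUBIC)[:,:,::-1])
E
```

```text
edge yaw 5.8416085 edge y at tip x -0.01580492065774447 tip [ 0.56716715 -0.01321404  0.05999408]
```

View pics/w9.png

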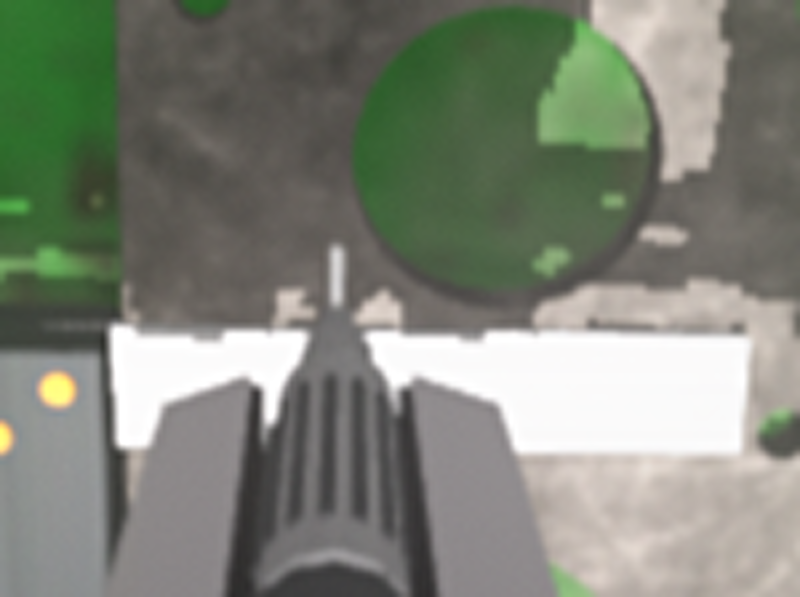

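The punch stands on the scribed line (337,245–305), its nose just outside the blade's edge (row ≈330). The fitted blade yaw changed, from 4.7° to 5.8°, so I'll check whether that is real or a fitting artefact.

```bash
python3 - <<'E'
from bench import snapshot
from h import *
s9=snapshot('wrist');pickle.dump(s9,open('w9.pkl','wb'))
def fit(P): 
    v=cv2.fitLine(P.astype(np.float32),cv2.DIST_HUBER,0,1e-4,1e-4).ravel();b=v[:2]*np.sign(v[0]); y=v[3]+(.567-v[2])*b[1]/b[0]
    n=np.array([-b[1],b[0]]); return 'yaw %.2f y %.2f res %.2f'%(np.degrees(np.arctan2(b[1],b[0])),1e3*y,1e3*np.median(abs((P-v[2:])@n)))
for k in (7,8,9):
    s=pickle.load(open(f'w{k}.pkl','rb'));g=s['color'].min(2).astype(float)
    sat=cv2.cvtColor(s['color'],cv2.COLOR_RGB2HSV)[...,1].astype(float)
    r0=215
    E_=[];U=[]
    for c in list(range(216,236))+list(range(276,318)):
        r=r0
        if g[r,c]<240: continue
        while g[r-1,c]>232: r-=1
        E_.append((c,r-(g[r,c]-232)/(g[r,c]-g[r-1,c])))
    for c in range(290,318):
        r=r0
        if g[r,c]<240: continue
        while g[r+1,c]>225: r+=1
        U.append((c,r+(g[r,c]-225)/(g[r,c]-g[r+1,c])))
    print(k,'outer',fit(at_z(s,E_,.013)[:,:2]),'inner',fit(at_z(s,U,.013)[:,:2]))
    # plate ticked edge: column where sat drops, rows above the stock
    pe=[]
    for r in range(150,195):
        row=sat[r,185:235]; j=[i for i in range(1,len(row)) if row[i-1]>=80>row[i]]
        if j: i=j[-1]; pe.append((185+i-(80-row[i])/(row[i-1]-row[i]),r))
    P=at_z(s,pe,.01)[:,:2];v=cv2.fitLine(P.astype(np.float32),cv2.DIST_HUBER,0,1e-4,1e-4).ravel();b=v[:2]*np.sign(v[1])
    print('  plate yaw %.2f x at y=0: %.4f'%(np.degrees(np.arctan2(-b[0],b[1])),v[2]-v[3]*b[0]/b[1]))
    print('  tops',np.round([e[1] for e in E_][::5],1))
E
```

```text
7 outer yaw 4.72 y -15.33 res 0.04 inner yaw 5.37 y -35.88 res 0.08
  plate yaw 4.34 x at y=0: 0.5323
  tops [210.9 211.  211.  211.1 211.4 211.5 211.8 211.8 211.9 212.  212.2 212.3
 212.2]
8 outer yaw 4.82 y -15.14 res 0.07 inner yaw 3.45 y -34.19 res 0.08
  plate yaw 4.03 x at y=0: 0.5322
  tops [209.3 208.9 209.  209.5 209.9 210.  210.1 210.2 210.2 210.2 210.  210.3
 210.5]
9 outer yaw 5.77 y -15.93 res 0.28 inner yaw 4.41 y -34.84 res 0.03
  plate yaw 3.41 x at y=0: 0.5320
  tops [212.9 212.9 213.8 213.8 213.8 212.5 212.  212.4 212.2 212.5 212.8 212.8
 212.9]
```

The right-hand, unshadowed part of the edge has the same slope as before, so the change was shadow on the left columns. The plate edge is unmoved to within 0.3 mm. Handing in.

```bash
python3 -c "
from bench import ticket,get_obs
o=get_obs();print(o['time'],o['tool_pos'],o['wrist_force'],o['width']);ticket.close_job()"
```

```text
20.45 [ 0.56717163 -0.01323636  0.05999217] [-0.20176254  0.42124214  4.80815691] 0.016557572112319525
the job is handed in; nothing more can be done
```

The try square is laid and released, and the arm is still holding the centre punch upright on the scribed line, lightly pressed. I handed the job in at 20.5 s.

**Square:** Its stock touched the plate's ticked edge at about 2 N, rising to about 5 N as I seated it. Before release the blade's outer edge was within about 0.3 mm of the tick and parallel to the plate within measurement. The tick itself was hidden by the blade, so I worked this from the end of the scribed line.

**Punch:** The point is about 2 mm outside the blade's edge, on purpose, because its cone would otherwise foul the 3 mm thick blade. It is within about 0.5 mm of the line's centre, judged from the tool position and the line's visible part. The push is about 5.5 N, and force and height put the spindle 3.5 to 4.4 mm in, well short of the 8.5 mm firing point. There is no noticeable side force.

**Checks that disagreed:**
- **Blade angle:** The last full fit gave 5.8° against 4.7° before. I put this down to shadow on part of the edge, since the unshadowed part had the same slope as before.
- **Plate angle:** It read 3.4° to 4.3° in the last views against 4.7° earlier. The plate edge's position stayed within 0.3 mm, so I took it as unmoved.

I viewed 12 pictures, two over the budget.

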